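Spin the plating turntable and brake it on the mark

TASK

Give the red lug of the plating turntable a flick with a fingertip, either way round, so that the wheel spins on by itself, untouched, past two full turns from where it stood. Then, while it still turns, press a fingertip on the flat white top to stop it in one go with the red lug at the green band (no catching it by the lug, no nudging it into place afterwards), and finish with the fingertip still pressing gently there to hold it. Grip and lift nothing, do not touch the dish, and leave the things around where they are.

Things in the scene. Friction and masses are not known exactly. Their poses are not given: they have to be found in the camera images.
- stand: Round grey base of the plating turntable, fixed to the worktop; 294 mm across, plate top at z 10 mm. Origin: on the wheel's axis, at worktop height; z up. Its +x axis points to the middle of the green stop band, a flat green strip on the plate 126 to 144 mm from the axis and about 9 degrees to either side of +x.
- band_mid (a point): Point above the inner edge of the green band, on its middle: stand frame (122, 0, 40) mm. When the wheel is exactly on the mark, lug_tip lies here.
- wheel (a joint): Wheel angle about its upright axis, rad, endless (counts on past 2 pi), growing counter-clockwise from above; 0 and every whole turn: lug at the middle of the band. Starts at 2.54 to 3.74. No dry friction: left alone, speed falls to 37 per cent in about 8 to 13 s and dies over half a minute; a few newtons on the platter stop it almost at once. Inertia 0.003 kg m2.
- platter: Flat white round top of the wheel, 170 mm across, black rubber edge; top 50 mm, underside 35 mm above the worktop. Origin on the axis, 31 mm above the worktop; x axis points to the lug and turns with the wheel, a red line shows it. Press on the bare flat ring 35 to 82 mm from the axis; nothing passes over it as the wheel turns.
- lug: Red round bar, 14 mm thick, that sticks out level from the platter's edge, 85 to 122 mm from the axis, its middle 40 mm above the worktop; it sweeps heights 33 to 47 mm. Origin on the axis, 31 mm above the worktop; x axis along the lug. The part to flick, sideways, from either side.
- lug_tip (a point): Outer tip of the red lug, on its middle line, 122 mm from the axis and 40 mm above the worktop.
- dish: Clear round culture dish, 61 mm across, 14 mm high, fixed in a low grey lip at the middle of the platter: from 50 to 64 mm above the worktop, origin at the centre of its underside. Not to be touched.
- timer: white kitchen-type timer, 66x62x22 mm, loose; origin at the centre of its underside. A bystander.
- blue_box: blue slide box, 87x100x34 mm, loose; origin at the centre of its underside. A bystander.
- blue_dropper: dropper bottle with blue cap and label, 37 mm across, 100 mm high, loose; origin at the centre of its underside. A bystander.
- eraser: white eraser in a blue sleeve, 21x42x12 mm, loose; origin at the centre of its underside. A bystander.
- yellow_box: yellow slide box, 87x100x34 mm, loose; origin at the centre of its underside. A bystander.

How it is judged (in metres and radians):
On the way, in this order (a step that is already met when the one before it is completed fails the run):
1. the flicked wheel spins freely, faster than 0.8 rad/s, with no finger on it (contact force between the fingers and platter below 0.02 N and contact force between the fingers and lug below 0.02 N and (velocity of joint wheel above 0.8 rad/s or velocity of joint wheel below -0.8 rad/s)), for 0.3 s.
2. still untouched and turning, the wheel passes two full turns (contact force between the fingers and platter below 0.02 N and contact force between the fingers and lug below 0.02 N and (value of joint wheel above 15 rad or value of joint wheel below -8.7 rad) and (velocity of joint wheel above 0.1 rad/s or velocity of joint wheel below -0.1 rad/s)), for 0.1 s.
3. a fingertip pressing on the flat top has stopped the wheel with the lug at the green band (contact force between the fingers and platter above 0.5 N and horizontal distance between lug_tip and band_mid below 0.022 m and velocity of joint wheel between -0.05 and 0.05 rad/s), for 0.2 s.
At the end, for the whole second after the job is handed in: The wheel stands still (below 0.03 rad/s) with the lug's tip within 22 mm (about 10 degrees) of the middle of the green band, after about two turns or more, held by a fingertip that presses on the platter with 0.5 to 20 N and does not touch the lug (contact force between the fingers and platter between 0.5 and 20 N and contact force between the fingers and lug below 0.1 N and horizontal distance between lug_tip and band_mid below 0.022 m and (value of joint wheel above 15 rad or value of joint wheel below -8.7 rad) and velocity of joint wheel between -0.03 and 0.03 rad/s); the arm keeps its last pose, push and grip.
It fails at once if after its two turns the wheel is brought to a stop by the finger away from the green band (missed stop, nudging) ((value of joint wheel above 15 rad or value of joint wheel below -8.7 rad) and contact force between the fingers and platter above 0.3 N and horizontal distance between lug_tip and band_mid above 0.022 m and velocity of joint wheel between -0.05 and 0.05 rad/s).
It fails at once if after its two turns the wheel is caught or pushed by its lug ((value of joint wheel above 15 rad or value of joint wheel below -8.7 rad) and contact force between the fingers and lug above 0.2 N).
It fails at once if the dish is touched (contact force between any of the fingers, the arm and dish above 0.2 N).
It fails at once if a thing standing around is moved by more than 20 mm or lifted (distance of any of timer, blue_box, blue_dropper, eraser, yellow_box from where it was at the start of the episode above 0.02 m).
It also fails if it takes over 61 s, if anything falls off the work surface, if the arm or the gripper's body presses on something with over 40 N, if the wrist force passes 120 N, or if a joint passes its speed limit or range.

ROBOT

A 7-joint arm with a two-finger parallel gripper is mounted at the origin on a cart in front of the work surface, level with it; the furniture and walls round the work are solid. World frame = base frame: x ahead of the robot, y to its left, z up, the work surface at z = 0. Lengths are in mm, angles in rad, forces in N, time in s.
With the tool pointing down it reaches from about 400 to 925 mm from the base axis. Payload 5.6 kg.
Tool frame: the origin (TCP) lies on the centre line of the jaws, within the pads' length; the fingertips stand 14 mm ahead of it and the grasp point (between the pads) lies 5 mm behind it (r.tips_ahead is the distance from the TCP to the fingertips, in mm); x points along the fingers, y is the direction in which the jaws open and shut, and the axes are right-handed (so a half turn about x gives the same grasp; the last joint's range is limited). The gripper opens to 85 mm and grips with 20 to 120 N. Pads are 22 mm wide; open, the fingers measure 114 mm over their backs; the gripper's body (76 mm by 85 mm) begins 54 mm behind the grasp point. The pads swing forward as they close: fully open they stand 13 mm farther back than shut.
Start: joints at [-1.309, 0.468, -0.012, 1.603, 0.006, 1.071, -0.056], TCP at [195.106, 620.033, 245.29] pointing down, gripper open.
Joint ranges: [-2.53, 2.53], [-0.31, 2.02], [-1.57, 1.55], [0.28, 2.44], [-1.29, 4.43], [0.15, 1.84], [-2.92, 2.92]. Speed limits (rad/s): [2.57, 2.57, 3.14, 3.14, 3.14, 3.14, 3.14].

INTERFACE

Orientations are given as a unit quaternion [x, y, z, w].
In Python, from plant import r gives the robot as it stands.
- The arm moves only by the tool move_arm, never from a script. Its arguments are lists of equal length, an entry for each row: "claw": the opening, from 0 (shut) to 1 (fully open); "linear": the shift along the tool's x, y, z in cm, a list of three; "rot": the turn, a rotation vector about the tool's x, y, z in degrees, a list of three. A call has 1 to 8 rows; each row is the pose to reach, as a shift and turn from the pose commanded when the call began, along the tool's axes at that moment; what a row does not reach only later rows make up. A row lasts 1/10 s, in which the tool goes at most 50 mm and 8.59 degrees, less where a joint would pass 70% of its speed; a pose out of reach is approached as far as the arm can. A call with a gripper value outside its range is refused whole. The fingers move at their own pace and stop on an object; "newtons" is the grip in N (left out, the last holds). Time passes only in rows, so rows that repeat a pose let the fingers close. It gives the time, the measured TCP pose, the force and the opening at its end, in the units of the state.
- r.sense(): the state, without advancing time (a new reading comes with each control period).
- r.camera(name): name is "scene" or "top" or "wrist"; returns the picture (420x560x3 uint8, blue, green, red); there is no depth.
- r.calibration(name): a dict with "mtx" (3x3 intrinsics, pixels), "T" (4x4, takes a point from camera to world coordinates). Camera axes: x right, y up, looking along -z (the intrinsics and any distortion apply to the point x, -y, -z); pixel columns grow to the right and rows downward; lengths in mm; the calibration is good to about 2 mm. A picture is of the moment at which its call begins: read the wrist's pose just before it. calibration takes no time and is no camera call; for the wrist camera it gives the pose at the moment of the call.
- r.close_job(): hands the job in, once; it reports no verdict.
The state is a dict: "t": time; "q": joint angles; "joint_velocities": joint speeds; "joint_torque": joint torques, N m; "position": TCP position; "eef_rot": TCP orientation; "wrist_force": force on the tool from outside, world axes, zero at the start; "moment": the same for the moment, N m; "gripper_width": opening from 0.0 (shut) to 1.0 (fully open).
Only numpy, scipy, OpenCV 4.12 (cv2) and the standard library are available. Lean on these libraries where they do the work, as an engineer would, in place of code of your own. Each camera call takes 0.05 s, during which the arm holds its last target.

## Working session

There is one attempt and no reset: what is moved stays moved. The work goes in short steps, Python scripts to look and compute and a tool call to move; the robot and the scene stay as the last step left them, time stands still between calls to the robot, and variables do not carry over. Pictures are saved under pics/ and viewed, and the job is handed in when it is done.

Besides the shell and the picture viewer there is one more tool, called after "Request:" by a JSON object that holds its "name" and its "arguments", one argument or row to a line. move_arm: Moves the arm, as the interface text tells. Its arguments: {"type":"object","properties":{"claw":{"type":"array"},"linear":{"type":"array"},"rot":{"type":"array"},"newtons":{"type":"number"}},"required":["claw","linear","rot"]}

```bash
ls; mkdir -p pics; python3 - <<'E'
from plant import r
import cv2
s=r.sense();print({k:s[k] for k in s})
for n in ["scene","top","wrist"]:
    im=r.camera(n);cv2.imwrite(f"pics/{n}0.png",im)
    c=r.calibration(n);print(n,c)
print(r.tips_ahead)
E
```

```text
pics
{'t': 0.0, 'q': array([-1.3089851 ,  0.46838106, -0.01158856,  1.60364265,  0.0060068 ,
        1.07137601, -0.05632166]), 'joint_velocities': array([ 0.00043973, -0.00017716,  0.00062623, -0.00042479, -0.0011014 ,
        0.0001727 ,  0.00088256]), 'joint_torque': array([ 1.76275817e-04, -5.32377183e+01,  2.21636222e-02, -2.51303762e+01,
        1.16049073e-02,  7.72988889e-03,  9.68054756e-07]), 'position': array([194.98666939, 619.50348229, 244.32789809]), 'eef_rot': array([ 0.10675846,  0.69895243, -0.10800851,  0.69885785]), 'wrist_force': array([ 0.3034212 ,  0.58002477, -0.2432665 ]), 'moment': array([ 0.01288891, -0.00068007, -0.00974835]), 'gripper_width': 1.0002220260514634}
scene {'mtx': array([[405.05629072,   0.        , 276.58114696],
       [  0.        , 405.05629072, 203.134566  ],
       [  0.        ,   0.        ,   1.        ]]), 'T': array([[ 7.69068951e-01,  4.96398003e-01, -4.02643727e-01,
         1.77547874e+02],
       [-6.39116705e-01,  6.05048890e-01, -4.74811204e-01,
        -3.00684965e+02],
       [ 7.92380657e-03,  6.22498887e-01,  7.82580571e-01
[... 449 characters left out ...]
0e+02],
       [-8.23257907e-03,  1.16042224e-01,  9.93210163e-01,
         1.44101110e+03],
       [ 0.00000000e+00,  0.00000000e+00,  0.00000000e+00,
         1.00000000e+00]])}
wrist {'mtx': array([[360.17892592,   0.        , 282.3061348 ],
       [  0.        , 360.17892592, 211.52224326],
       [  0.        ,   0.        ,   1.        ]]), 'T': array([[ 2.99632141e-01, -9.21285874e-01, -2.47896993e-01,
         1.32793694e+02],
       [ 9.54054101e-01,  2.89023668e-01,  7.90322236e-02,
         6.39753552e+02],
       [-1.16317289e-03, -2.60187737e-01,  9.65557346e-01,
         3.73340752e+02],
       [ 0.00000000e+00,  0.00000000e+00,  0.00000000e+00,
         1.00000000e+00]])}
14.0
```

View pics/scene0.png

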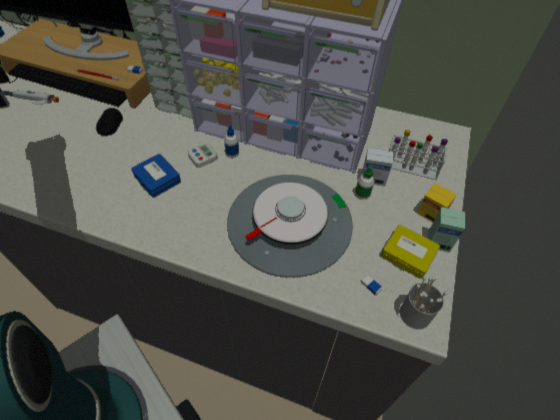

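View pics/top0.png

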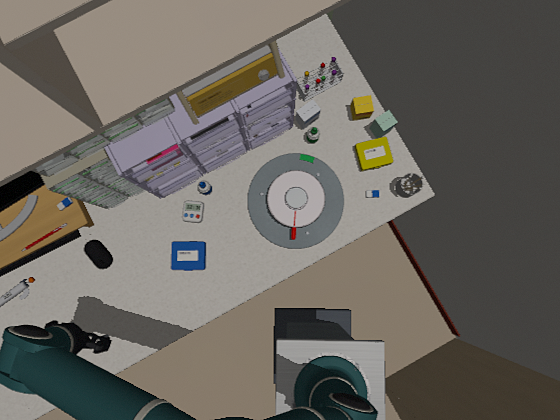

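View pics/wrist0.png

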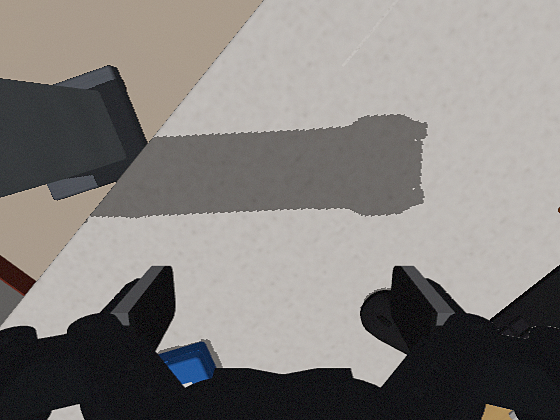

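The top view shows the stand centred near (296,201), the band near (307,158) and the lug tip near (293,239). I'll enlarge it to measure.

```bash
cat > h.py <<'E'
import numpy as np,cv2
from plant import r
CAL={}
def cal(n):
    if n=="wrist": return r.calibration(n)
    if n not in CAL: CAL[n]=r.calibration(n)
    return CAL[n]
def ray(n,u,v,z,c=None):
    c=c or cal(n);K=c["mtx"];T=c["T"]
    d=np.array([(u-K[0,2])/K[0,0],-(v-K[1,2])/K[1,1],-1.])
    d=T[:3,:3]@d;o=T[:3,3]
    return o+d*(z-o[2])/d[2]
def proj(n,p,c=None):
    c=c or cal(n);K=c["mtx"];T=c["T"]
    q=T[:3,:3].T@(np.asarray(p,float)-T[:3,3])
    return np.array([K[0,0]*q[0]/-q[2]+K[0,2],K[1,1]*-q[1]/-q[2]+K[1,2]])
E
python3 - <<'E'
import cv2
a=cv2.imread("pics/top0.png")[140:260,235:355]
cv2.imwrite("pics/t1.png",cv2.resize(a,None,fx=5,fy=5,interpolation=cv2.INTER_CUBIC))
a=cv2.imread("pics/scene0.png")[170:280,220:360]
cv2.imwrite("pics/s1.png",cv2.resize(a,None,fx=5,fy=5,interpolation=cv2.INTER_CUBIC))
E
python3 - <<'E'
from h import *
for n in["top","scene"]:
    im=cv2.imread(f"pics/{n}0.png").astype(int)
    b,g,rr=im[...,0],im[...,1],im[...,2]
    sub=np.zeros(b.shape,bool)
    if n=="top": sub[145:260,240:350]=1
    else: sub[170:280,225:355]=1
    red=sub&(rr>120)&(g<70)&(b<70); gr=sub&(g>90)&(rr<70)&(b<90)
    for nm,m,z in(("red",red,40),("green",gr,10)):
        v,u=np.nonzero(m);print(n,nm,len(u),u.mean(),v.mean(),u.min(),u.max(),v.min(),v.max(),ray(n,u.mean(),v.mean(),z))
E
```

```text
top red 50 293.48 231.22 292 295 212 239 [466.38987812 114.82416207  40.        ]
top green 83 306.48192771084337 157.66265060240963 300 314 154 162 [694.90435776  77.39604925  10.        ]
scene red 71 256.3098591549296 230.66197183098592 247 275 218 237 [472.60394949 115.15194893  40.        ]
scene green 96 338.7708333333333 200.125 332 345 193 207 [695.35121837  75.69391214  10.        ]
```

View pics/t1.png

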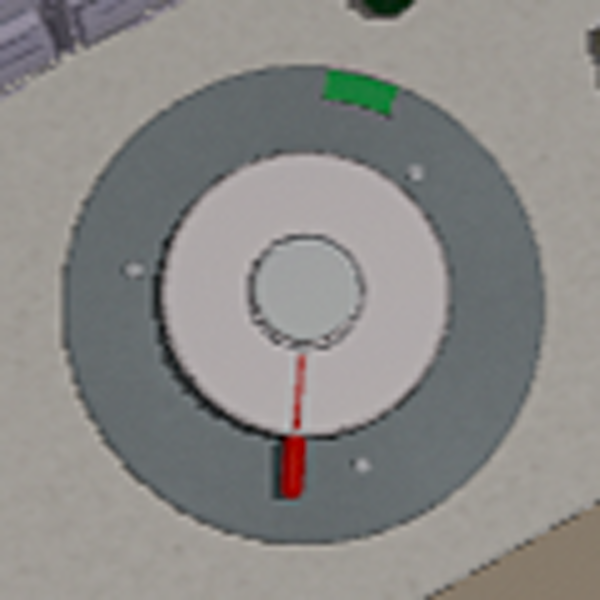

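View pics/s1.png

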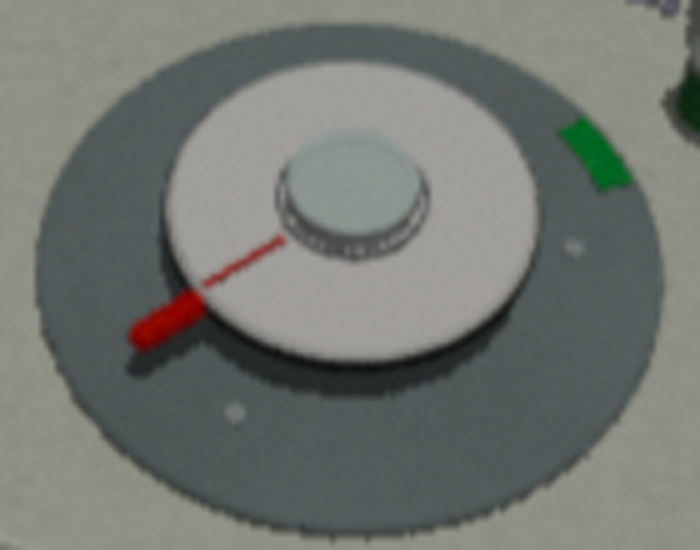

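```bash
cat > loc.py <<'E'
from h import *
f=lambda a,b:((a+.5)/5-.5+235,(b+.5)/5-.5+140)
c=ray("top",*f(304.5,305),10);print("base c",c)
c2=ray("top",*f(306,294),50);print("plat c",c2)
tip=ray("top",*f(291,497),40);print(tip)
s=lambda a,b:((a+.5)/5-.5+220,(b+.5)/5-.5+170)
c3=ray("scene",*s(353,213),50);print("scene plat c",c3)
c4=ray("scene",*s(350,279),10);print("scene base c",c4)
# ellipse fits: project circles, compare
for C in (c,):
  for n in("top","scene"):
    for R,z in((147,10),(85,50)):
        P=np.array([proj(n,[C[0]+R*np.cos(a),C[1]+R*np.sin(a),z]) for a in np.linspace(0,6.28,200)])
        o=np.array([235,140]) if n=="top" else np.array([220,170])
        Q=(P-o+.5)*5-.5
        print(n,R,Q.min(0),Q.max(0))
E
python3 loc.py
python3 - <<'E'
from h import *
g=ray("top",306.48,157.66,10);print(g)
# eraser, yellow, timer, droppers approx
for nm,u,v,z in(("timer",193,211,20),("bluebox",188,255,34),("drop",204,187,100),("yellow",374,153,34),("eraser",373,194,12),("green bottle",313,133,90),("shelf corner low",160,195,0),("shelf c2",293,125,0)):print(nm,ray("top",u,v,z))
E
```

```text
base c [561.60560352 109.27779401  10.        ]
plat c [562.72653915 109.5482829   50.        ]
[443.44114779 116.50890255  40.        ]
scene plat c [558.61653271 100.82486429  50.        ]
scene base c [553.3263938  94.7569367  10.       ]
top 147 [62.28754833 67.6245932 ] [547.14661052 548.080611  ]
top 85 [162.36801222 154.13959373] [450.64666012 439.66290109]
scene 147 [28.32434926 19.20952595] [658.29048883 530.63189669]
scene 85 [158.07474929  57.78961658] [533.64504231 355.73847546]
[694.91254785  77.40204052  10.        ]
timer [523.6113395 417.4354138  20.       ]
bluebox [391.35273426 424.54184038  34.        ]
drop [584.26427645 373.41805094 100.        ]
yellow [ 706.91170785 -124.58209638   34.        ]
eraser [ 585.35643744 -125.06938107   12.        ]
green bottle [750.06577517  63.12800765  90.        ]
shelf corner low [573.46814409 524.41637593   0.        ]
shelf c2 [800.18151504 119.92931535   0.        ]
```

```bash
cat >> h.py <<'E'
from scipy.spatial.transform import Rotation as Ro
C=np.array([563.,108.5]); BAND=np.radians(-13.2)
def rel(target,s=None):
    "shift in cm tool axes to reach world target TCP"
    s=s or r.sense();R=Ro.from_quat(s["eef_rot"])
    return R.inv().apply(np.asarray(target,float)-s["position"])/10
E
python3 - <<'E'
from h import *
s=r.sense();print(Ro.from_quat(s["eef_rot"]).as_matrix().round(3))
print(rel([452,200,200]).round(2))
E
```

```text
[[-0.     0.3    0.954]
 [-0.001  0.954 -0.3  ]
 [-1.    -0.001  0.   ]]
[  4.5  -32.31  37.11]
```

Request:
{"name": "move_arm", "arguments": {
  "claw": [0, 0, 0, 0, 0, 0, 0, 0],
  "linear": [
    [0, -3, 3.4],
    [0, -6, 6.9],
    [0, -9, 10.3],
    [0, -12, 13.8],
    [0, -15, 17.2],
    [0, -18, 20.7],
    [0, -21, 24.1],
    [0, -24, 27.5]
  ],
  "rot": [
    [-6, 0, 0],
    [-12, 0, 0],
    [-17.5, 0, 0],
    [-17.5, 0, 0],
    [-17.5, 0, 0],
    [-17.5, 0, 0],
    [-17.5, 0, 0],
    [-17.5, 0, 0]
  ]
}}

```text
t: 0.95
position: [386.0, 306.7, 245.3]
eef_rot: [-0.0, 0.707, 0.0, 0.707]
wrist_force: [0.8, 1.2, -0.6]
gripper_width: 0.001
```

```bash
python3 - <<'E'
from h import *
s=r.sense();print(s["t"],s["position"],Ro.from_quat(s["eef_rot"]).as_matrix().round(3),s["wrist_force"],r.tips_ahead,s["gripper_width"])
print(rel([455,200,120]).round(2))
E
```

```text
0.95 [386.00720456 306.7315871  245.32344179] [[ 0.    -0.001  1.   ]
 [ 0.     1.     0.001]
 [-1.     0.     0.   ]] [ 0.75753006  1.23777169 -0.58626549] 14.0 0.0008906715806420835
[ 12.53 -10.68   6.89]
```

Request:
{"name": "move_arm", "arguments": {
  "claw": [0, 0, 0, 0, 0],
  "linear": [
    [4, -2.5, 2],
    [8, -5, 4],
    [12, -8, 6],
    [16, -11, 7],
    [16.5, -11, 7]
  ],
  "rot": [
    [0, 0, 0],
    [0, 0, 0],
    [0, 0, 0],
    [0, 0, 0],
    [0, 0, 0]
  ]
}}

```text
t: 1.45
position: [454.4, 193.2, 76.6]
eef_rot: [0.0, 0.709, -0.004, 0.705]
wrist_force: [-0.2, -0.2, -0.8]
gripper_width: 0.003
```

```bash
python3 - <<'E'
from h import *
s=r.sense();print(s["t"],s["position"],s["wrist_force"])
for n in("top","scene","wrist"):
    im=r.camera(n)
    if n=="top": im=cv2.resize(im[130:330,190:390],None,fx=3,fy=3)
    if n=="scene": im=cv2.resize(im[130:330,160:400],None,fx=3,fy=3)
    cv2.imwrite(f"pics/{n}2.png",im)
E
```

```text
1.45 [454.36564879 193.18163447  76.60750165] [-0.23427529 -0.17340939 -0.84864869]
```

View pics/top2.png

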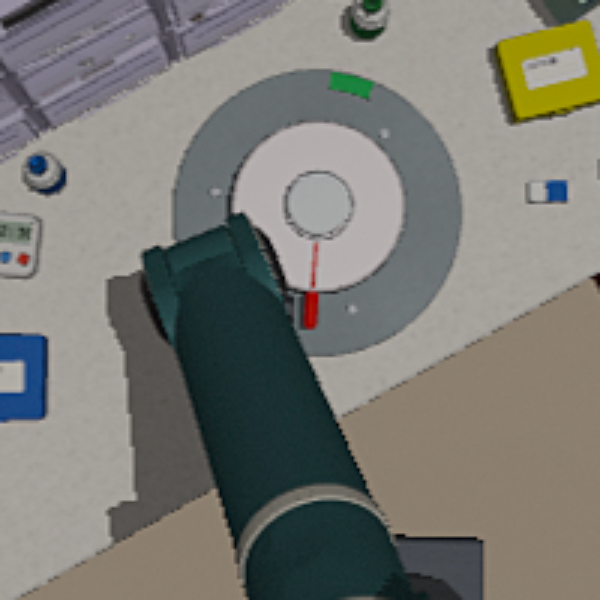

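View pics/scene2.png

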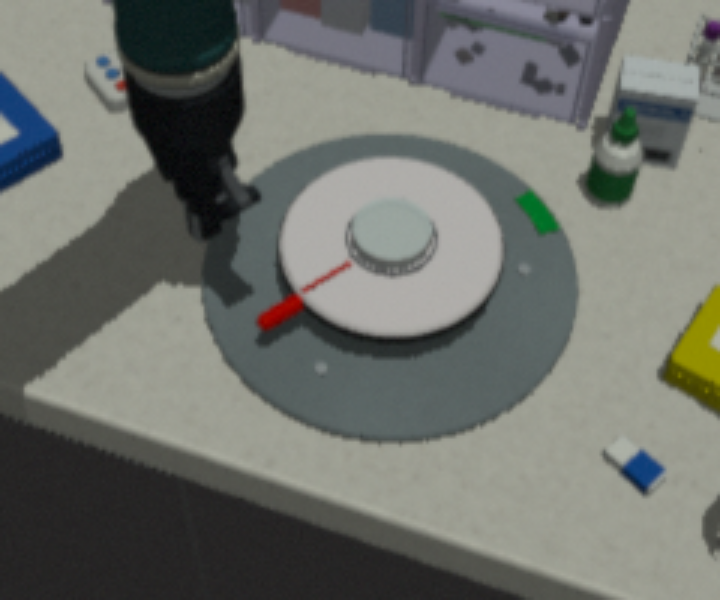

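View pics/wrist2.png

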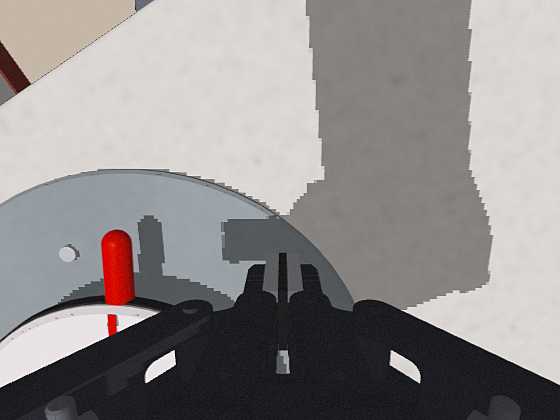

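Request:
{"name": "move_arm", "arguments": {
  "claw": [0, 0, 0, 0, 0],
  "linear": [
    [1.5, -1, 0],
    [3, -2, 0],
    [4, -2.5, 0],
    [4, -2.5, 0],
    [4, -2.5, 0]
  ],
  "rot": [
    [0, 0, 0],
    [0, 0, 0],
    [0, 0, 0],
    [0, 0, 0],
    [0, 0, 0]
  ]
}}

```text
t: 2.1
position: [455.9, 174.9, 41.1]
eef_rot: [-0.0, 0.707, 0.001, 0.708]
wrist_force: [0.4, -0.8, 0.3]
gripper_width: 0.003
```

```bash
python3 - <<'E'
from h import *
s=r.sense();print(s["t"],s["position"],s["wrist_force"],Ro.from_quat(s["eef_rot"]).as_matrix().round(3))
for n in("scene","wrist"):
    im=r.camera(n)
    if n=="scene": im=cv2.resize(im[130:330,160:400],None,fx=3,fy=3)
    cv2.imwrite(f"pics/{n}3.png",im)
E
```

```text
2.1 [455.92022578 174.89435866  41.13480617] [ 0.35872446 -0.80401249  0.31110175] [[ 0.001 -0.002  1.   ]
 [ 0.001  1.     0.002]
 [-1.     0.001  0.001]]
```

View pics/scene3.png

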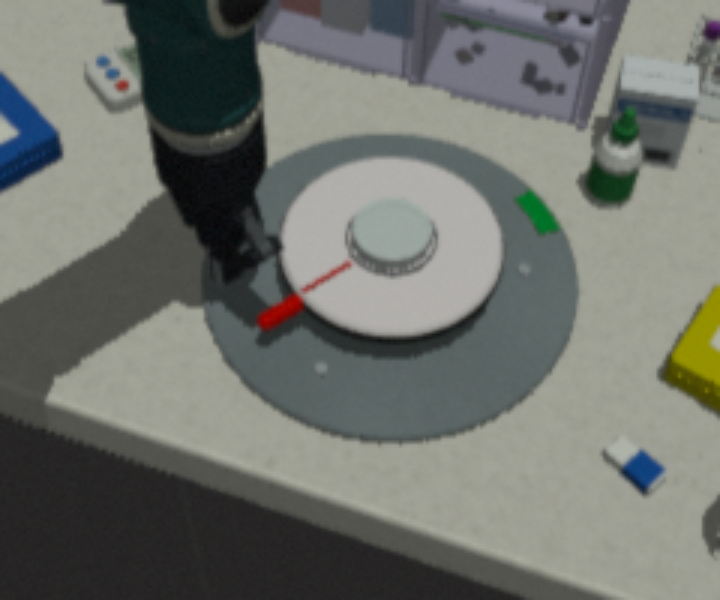

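View pics/wrist3.png

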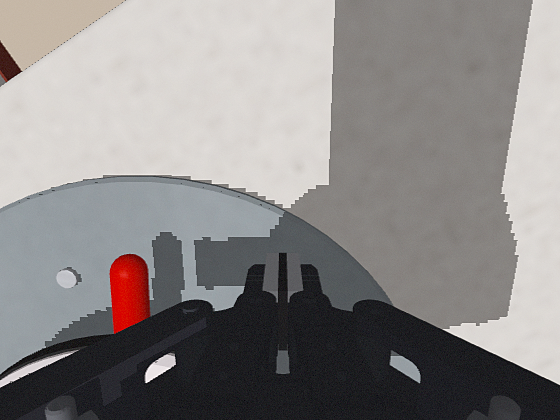

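Request:
{"name": "move_arm", "arguments": {
  "claw": [0, 0, 0, 0, 0, 0, 0, 0],
  "linear": [
    [0, -1.5, 0],
    [0, -4.8, 0],
    [0, -8.3, 0],
    [0, -9, 0],
    [-3, -9, 0],
    [-6, -9, 0],
    [-8, -8, 0],
    [-8, -7, 1]
  ],
  "rot": [
    [0, 0, 0],
    [0, 0, 0],
    [0, 0, 0],
    [0, 0, 0],
    [0, 0, 0],
    [0, 0, 0],
    [0, 0, 0],
    [0, 0, 0]
  ]
}}

```text
t: 3.0
position: [466.6, 103.9, 123.1]
eef_rot: [0.001, 0.705, 0.001, 0.709]
wrist_force: [-0.1, -0.7, 0.4]
gripper_width: -0.002
```

```bash
cat >> h.py <<'E'
def ang(save=None,names=("top","scene")):
    out=[]
    for n in names:
        t=r.sense()["t"];im=r.camera(n)
        if save: cv2.imwrite(f"pics/{save}_{n}.png",im)
        b,g,rr=[im[...,i].astype(int) for i in range(3)]
        m=(rr>90)&(g<0.5*rr)&(b<0.5*rr)
        v,u=np.nonzero(m)
        P=np.array([ray(n,a,c,40)[:2] for a,c in zip(u,v)]).reshape(-1,2)
        Cn=C if n=="top" else C+np.array([-1,0])
        d=P-Cn;k=(np.hypot(*d.T)>84)&(np.hypot(*d.T)<128)
        if k.sum()<5: out.append((n,round(t,3),None,int(k.sum())));continue
        mm=d[k].mean(0);a=np.degrees(np.arctan2(mm[1],mm[0])-BAND)%360
        out.append((n,round(t,3),round(a,1),int(k.sum()),round(float(np.hypot(*mm)),1)))
    return out
E
python3 - <<'E'
from h import *
print(r.sense()["position"],*ang("f1"),*ang("f2"),sep="\n")
E
```

```text
[466.59978111 103.8938359  123.05600704]
('top', 3.0, np.float64(343.2), 44, 103.1)
('scene', 3.05, np.float64(354.1), 64, 106.0)
('top', 3.1, np.float64(7.0), 47, 103.9)
('scene', 3.15, np.float64(17.4), 55, 106.9)
```

Request:
{"name": "move_arm", "arguments": {
  "claw": [0, 0, 0, 0, 0],
  "linear": [
    [0, 0.2, 2],
    [0, 0.4, 3.6],
    [2.5, 0.4, 3.6],
    [4.5, 0.4, 3.6],
    [4.5, 0.4, 3.6]
  ],
  "rot": [
    [0, 0, 0],
    [0, 0, 0],
    [0, 0, 0],
    [0, 0, 0],
    [0, 0, 0]
  ]
}}

```text
t: 3.7
position: [498.5, 106.3, 71.8]
eef_rot: [-0.001, 0.71, -0.001, 0.704]
wrist_force: [-0.6, -0.9, -0.4]
gripper_width: 0.001
```

```bash
python3 - <<'E'
from h import *
print(r.sense()["position"],*ang("g1"),*ang(),sep="\n")
s=r.sense();print(s["position"],s["wrist_force"])
for n in("top","scene"):
    im=cv2.imread(f"pics/g1_{n}.png")
    im=im[130:330,190:390] if n=="top" else im[130:330,160:400]
    cv2.imwrite(f"pics/g1c_{n}.png",cv2.resize(im,None,fx=3,fy=3))
E
```

```text
[498.51860146 106.28094286  71.84427436]
('top', 3.7, np.float64(143.7), 10, 99.8)
('scene', 3.75, None, 0)
('top', 3.8, None, 4)
('scene', 3.85, None, 3)
[501.77493576 107.47293838  75.73754609] [ 0.0386653  -0.45457726 -0.55426912]
```

View pics/g1c_top.png

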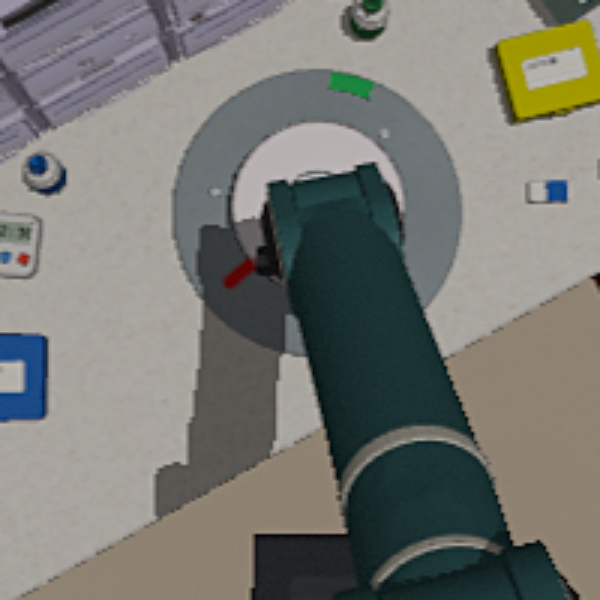

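View pics/g1c_scene.png

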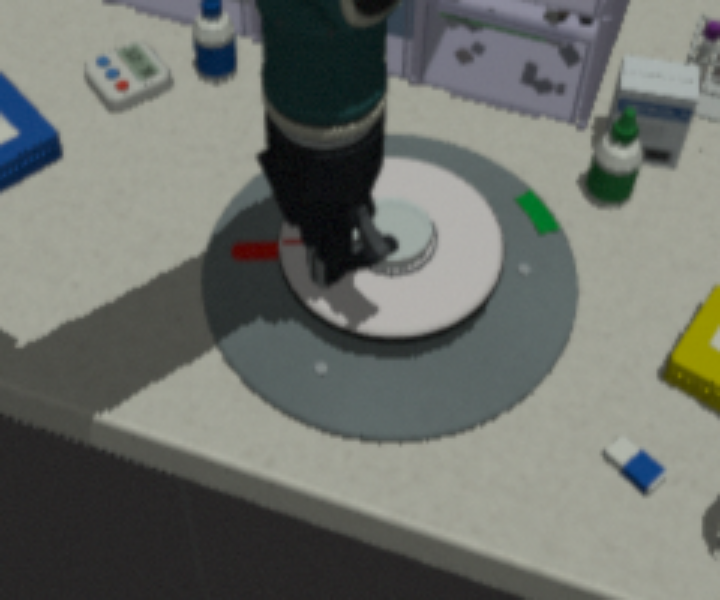

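Request:
{"name": "move_arm", "arguments": {
  "claw": [0, 0, 0, 0, 0, 0, 0, 0],
  "linear": [
    [0.2, 0, 0],
    [0.4, 0, 0],
    [0.5, 0, 0],
    [0.5, 0, 0],
    [0.5, 0, 0],
    [0.5, 0, 0],
    [0.5, 0, 0],
    [0.5, 0, 0]
  ],
  "rot": [
    [0, 0, 0],
    [0, 0, 0],
    [0, 0, 0],
    [0, 0, 0],
    [0, 0, 0],
    [0, 0, 0],
    [0, 0, 0],
    [0, 0, 0]
  ]
}}

```text
t: 4.7
position: [501.5, 107.6, 70.3]
eef_rot: [-0.0, 0.707, 0.0, 0.707]
wrist_force: [0.8, 0.6, 0.4]
gripper_width: -0.0
```

```bash
sed -i 's/(rr>90)/(rr>45)/' h.py; python3 - <<'E'
from h import *
s=r.sense();print(s["position"],s["wrist_force"])
for i in range(90):
    for a in ang(names=("top",)):
        if i%4==0 or i>80: print(a[1:])
s=r.sense();print(s["t"],s["position"],s["wrist_force"])
E
```

```text
[501.50946262 107.64307446  70.31822862] [0.84837348 0.63820251 0.36279461]
(4.7, np.float64(0.6), 49, 104.0)
(4.9, np.float64(40.8), 46, 105.0)
(5.1, np.float64(79.8), 48, 105.0)
(5.3, np.float64(117.9), 52, 104.3)
(5.5, np.float64(156.0), 52, 102.7)
(5.7, None, 0)
(5.9, None, 0)
(6.1, np.float64(267.7), 50, 101.1)
(6.3, np.float64(303.9), 47, 102.1)
(6.5, np.float64(338.9), 47, 103.5)
(6.7, np.float64(13.2), 43, 104.9)
(6.9, np.float64(46.3), 50, 105.0)
(7.1, np.float64(78.7), 52, 104.7)
(7.3, np.float64(110.4), 51, 105.0)
(7.5, np.float64(141.5), 53, 103.0)
(7.7, np.float64(172.5), 47, 104.7)
(7.9, None, 0)
(8.1, None, 0)
(8.3, np.float64(263.7), 46, 102.1)
(8.5, np.float64(292.8), 48, 101.4)
(8.7, np.float64(321.6), 46, 102.7)
(8.75, np.float64(328.5), 47, 102.9)
(8.8, np.float64(335.6), 46, 102.1)
(8.85, np.float64(342.7), 49, 103.4)
(8.9, np.float64(349.4), 48, 103.3)
(8.95, np.float64(356.5), 49, 103.2)
(9.0, np.float64(3.2), 47, 104.4)
(9.05, np.float64(10.0), 48, 103.6)
(9.1, np.float64(16.4), 43, 104.9)
(9.15, np.float64(23.3), 50, 104.4)
9.2 [501.51041693 107.62031282  70.29290077] [0.00132681 0.29342193 0.61295501]
```

Request:
{"name": "move_arm", "arguments": {
  "claw": [0],
  "linear": [
    [0.3, 0, 0]
  ],
  "rot": [
    [0, 0, 0]
  ]
}}

```text
t: 9.3
position: [501.8, 107.7, 67.5]
eef_rot: [-0.0, 0.707, 0.0, 0.707]
wrist_force: [-0.1, 1.4, -0.2]
gripper_width: 0.009
```

```bash
python3 - <<'E'
from h import *
import json
D=[]
for i in range(200):
    s=r.sense()
    if i<8: print(s["t"],s["position"][2],s["wrist_force"])
    a=ang(names=("top",))[0]
    if a[2] is not None: D.append((a[1],float(a[2])))
D=np.array(D);s=r.sense();print(s["t"],s["position"],s["wrist_force"])
np.save("D.npy",D)
u=np.degrees(np.unwrap(np.radians(D[:,1])))
from scipy.optimize import curve_fit
t0=D[-1,0]
f=lambda t,a,w,tau:a+w*tau*(1-np.exp(-(t-t0)/tau))
for k in (D[:,0]>0,D[:,0]>14):
    p,c=curve_fit(f,D[k,0],u[k],[u[-1],80,10]);print(p,np.abs(u[k]-f(D[k,0],*p)).max())
    for n in range(0,7):
        x=1-(n*360-p[0])/(p[1]*p[2])
        if x>0: print(n,t0-p[2]*np.log(x),p[1]*x)
print(D[-3:],u[-3:])
E
```

```text
9.3 67.48546561790944 [-0.1132377   1.35008802 -0.17711888]
9.35 66.87024752170157 [ 1.05626944  1.03951517 -0.69112015]
9.4 66.90804589183065 [-0.16339235  0.02597763 -0.57455593]
9.45 67.03886196330859 [0.1225083  0.01574598 0.32957349]
9.5 67.12530125270972 [ 0.48694288 -0.51744863  0.71413704]
9.55 67.19306958660259 [-0.49627599 -0.08088777 -0.54553983]
9.6 67.25453051845479 [ 0.17114645 -0.8923406   0.39758974]
9.65 67.29361042556584 [ 0.12441184  0.66054744 -0.45983699]
19.3 [501.50478771 107.62479672  67.29804777] [ 0.11541086  0.38972296 -0.26204035]
[894.94472553  51.34013869  10.46305152] 2.6030467682596736
0 8.990061544430702 136.87395486778797
1 12.019303765841675 102.46716644039032
2 16.300231964526194 68.06037801299266
3 23.669102791669353 33.65358958559501
[893.91674159  50.31036113   9.76002816] 0.7096632523143853
0 9.129719180043509 141.89992698661356
1 12.067691601729491 105.01478749239845
2 16.290745451111466 68.12964799818334
3 23.89935933059969 31.244508503968238
[[ 19.15 169.3 ]
 [ 19.2  171.7 ]
 [ 19.25 174.1 ]] [889.3 891.7 894.1]
```

```bash
python3 - <<'E'
from h import *
D=list(map(tuple,np.load("D.npy")))
for i in range(80):
    a=ang(names=("top",))[0]
    if a[2] is not None: D.append((a[1],float(a[2])))
D=np.array(D);s=r.sense();print(s["t"],s["position"],s["wrist_force"])
np.save("D.npy",D)
u=np.degrees(np.unwrap(np.radians(D[:,1])))
k=D[:,0]>21.5
p=np.polyfit(D[k,0]-s["t"],u[k],2);print(D[k].shape,p,np.abs(np.polyval(p,D[k,0]-s["t"])-u[k]).max())
for dt in np.arange(0,1,.1): print(round(s["t"]+dt,2),np.polyval(p,dt)-1080)
print(D[-3:])
print(ang("h"))
im=cv2.imread("pics/h_top.png")[130:330,190:390]
cv2.imwrite("pics/hc.png",cv2.resize(im,None,fx=3,fy=3))
E
```

```text
23.3 [501.50162288 107.63438991  67.30488448] [ 0.03251002  0.46028762 -0.00318409]
(35, 2) [  -1.87681952   35.4390918  1070.40256684] 0.24332844685864075
23.3 -9.59743315507967
23.4 -6.072292169938692
23.5 -2.5846875752754386
23.6 0.8653806289105432
23.7 4.277912442618799
23.8 7.652907865849329
23.9 10.990366898602588
24.0 14.29028954087812
24.1 17.552675792676155
24.2 20.777525653996463
[[ 23.15 345.  ]
 [ 23.2  346.9 ]
 [ 23.25 348.6 ]]
[('top', 23.3, np.float64(350.3), 48, 103.5), ('scene', 23.35, np.float64(350.9), 73, 105.3)]
```

View pics/hc.png

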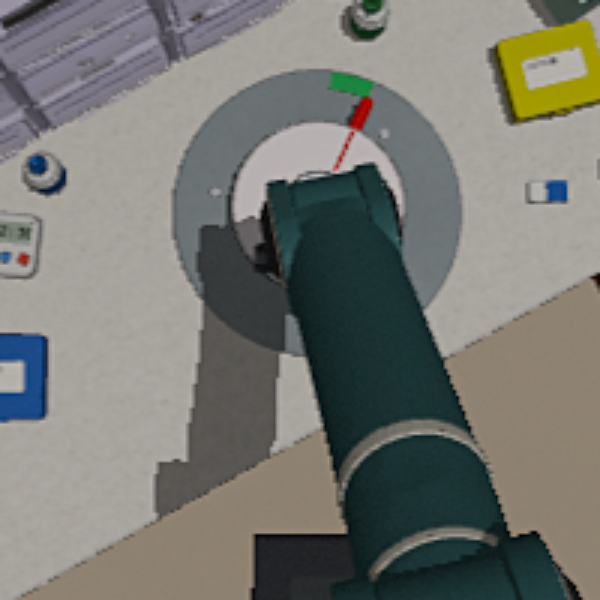

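Request:
{"name": "move_arm", "arguments": {
  "claw": [0, 0, 0, 0, 0],
  "linear": [
    [0, 0, 0],
    [0.55, 0, 0],
    [0.55, 0, 0],
    [0.55, 0, 0],
    [0.55, 0, 0]
  ],
  "rot": [
    [0, 0, 0],
    [0, 0, 0],
    [0, 0, 0],
    [0, 0, 0],
    [0, 0, 0]
  ]
}}

```text
t: 23.9
position: [502.1, 108.1, 64.0]
eef_rot: [0.0, 0.707, 0.001, 0.708]
wrist_force: [-6.5, -0.5, 22.6]
gripper_width: -0.002
```

```bash
python3 - <<'E'
from h import *
F=[]
for i in range(8):
    s=r.sense();F.append(s["wrist_force"]);a=ang("e" if i==0 else None,names=("top",));print(s["t"],s["position"].round(2),s["wrist_force"].round(2),a)
print(ang("e"),np.mean(F,0))
im=cv2.imread("pics/e_top.png")[130:330,190:390]
cv2.imwrite("pics/ec.png",cv2.resize(im,None,fx=3,fy=3))
E
```

```text
23.9 [502.15 108.14  63.96] [-6.54 -0.48 22.56] [('top', 23.9, np.float64(359.5), 47, 103.0)]
23.95 [502.14 108.14  63.95] [-5.19 -0.38 23.93] [('top', 23.95, np.float64(359.4), 46, 103.1)]
24.0 [502.18 108.15  63.98] [-5.38 -0.84 23.15] [('top', 24.0, np.float64(359.4), 46, 103.1)]
24.05 [502.19 108.15  63.97] [-5.61 -0.87 24.03] [('top', 24.05, np.float64(359.4), 46, 103.1)]
24.1 [502.18 108.2   63.99] [-5.53 -0.1  23.94] [('top', 24.1, np.float64(359.4), 46, 103.1)]
24.15 [502.14 108.14  63.94] [-5.8  -0.33 22.56] [('top', 24.15, np.float64(359.4), 46, 103.1)]
24.2 [502.17 108.13  63.97] [-5.59 -0.72 23.5 ] [('top', 24.2, np.float64(359.4), 46, 103.1)]
24.25 [502.16 108.15  63.96] [-5.59 -0.35 23.18] [('top', 24.25, np.float64(359.5), 47, 103.0)]
[('top', 24.3, np.float64(359.5), 47, 103.2), ('scene', 24.35, np.float64(358.3), 71, 105.5)] [-5.65351766 -0.51043822 23.35728099]
```

View pics/ec.png

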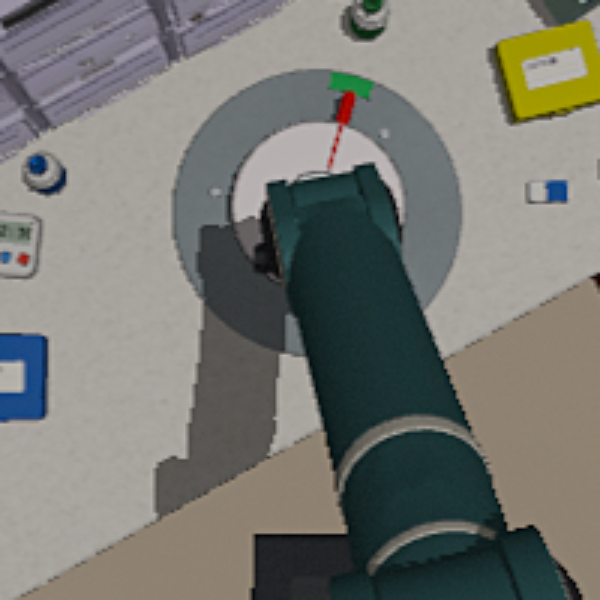

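The wheel stopped on the mark, at -0.5°. The press is about 24 N, so I'll ease it off.

Request:
{"name": "move_arm", "arguments": {
  "claw": [0, 0, 0, 0],
  "linear": [
    [-0.05, 0, 0],
    [-0.1, 0, 0],
    [-0.12, 0, 0],
    [-0.12, 0, 0]
  ],
  "rot": [
    [0, 0, 0],
    [0, 0, 0],
    [0, 0, 0],
    [0, 0, 0]
  ]
}}

```text
t: 24.8
position: [502.1, 107.9, 64.0]
eef_rot: [0.0, 0.707, 0.0, 0.708]
wrist_force: [-3.1, -0.3, 11.3]
gripper_width: 0.001
```

```bash
python3 - <<'E'
from h import *
for i in range(8):
    s=r.sense();a=ang(names=("top",));print(s["t"],s["position"].round(2),s["wrist_force"].round(2),a[0][2])
E
```

```text
24.8 [502.12 107.93  64.05] [-3.13 -0.3  11.3 ] 359.7
24.85 [502.14 107.94  64.06] [-2.03  0.52 11.03] 359.7
24.9 [502.13 107.94  64.04] [-2.53 -0.75 12.4 ] 359.7
24.95 [502.12 107.94  64.04] [-2.8  -0.51 11.91] 359.7
25.0 [502.14 107.93  64.04] [-1.83 -0.05 11.08] 359.7
25.05 [502.11 107.94  64.05] [-2.3  -0.45 12.23] 359.7
25.1 [502.14 107.93  64.04] [-2.14 -0.84 11.73] 359.7
25.15 [502.13 107.9   64.03] [-2.84  0.07 10.36] 359.6
```

```bash
python3 - <<'E'
from plant import r
print(r.close_job())
E
```

```text
the job is handed in; nothing more can be done
None
```

I flicked the red lug counter-clockwise with the closed fingertips, and the wheel spun off at about 4 rad/s. It ran untouched past two full turns. On the fourth pass of the band, at about 0.6 rad/s, I pressed on the flat top and stopped it in one go.

- **Position:** the last top-camera reading put the lug 0.3° short of the middle of the green band, against roughly 10° allowed. The scene camera said about 1.7° short just after the stop. Both readings held still.
- **Press:** the first press was about 24 N up, a bit hard. I eased it to about 11–12 N before handing in at about 25 s, inside the 0.5–20 N needed at the end. The wheel did not move off the mark as I eased it.
- **Surroundings:** I saw no contact with the dish, and the timer, yellow box, eraser and dropper bottle that I could see in the pictures had not shifted. I did not measure their positions, and the blue box was out of the last close-up.

The hand-in gave no verdict.

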